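Free an instrument stand from its transit bar and level it

TASK

Take the transit bar off the instrument stand: slide it towards its orange end, feeling with gentle upward tries for the hidden spot where its feet come free, then lift it straight up with both ends clearing their brackets together, never wrenching it, and set it down (not drop it) feet down, wholly on the black rubber mat. Then push the orange wedge, flat on the bench, under the free edge of the freed platform until the platform sits level, and leave it there holding the platform. Leave the mouse, bottle and mug alone.

Things in the scene. Friction and masses are not known exactly. Their poses are not given: they have to be found in the camera images.
- stand: Grey stand fixed to the bench, 194 mm (its x) by 215 mm (its y). Origin on the bench, z up. Two 16 mm high side rails run along y (x -88 to -41 and x 60 to 106 mm, y -100 to 70 mm); between them is the open lane for the wedge, entered from +y. On each rail, over its whole width, stands a dark open-topped U bracket for the bar.
- slot_middle (a point): Midway between the U brackets, on the slot line (stand x 0, y 45 mm), 33 mm above the bench. Each bracket is two cheeks 9 mm thick, tops 57 mm above the bench, with a 25 mm wide slot along stand x. The slot floor, 33 mm up, is a pair of hidden lips 4 mm thick with one gap 13 mm long in x.
- bar: Transit bar, 0.2 to 0.45 kg: aluminium beam 200 (its x) x 22 x 16 mm, blue handle on top, T feet below. Origin: centre of the beam's underside, z up. It lies in the brackets along the stand's x, same direction, underside 33 mm above the bench, and stops the platform from rising. On the mat it stands on its feet, underside 16 mm above the bench.
- bar_handle (a point): Grasp point on the bar's upright blue handle, 46 mm above the underside, at the middle of the bar. The handle is 60 mm long (bar x), 14 mm thick (bar y) and reaches from 16 to 61 mm above the underside.
- bar_foot (a point): Bottom of one T foot, at bar x +72 mm (the other at -72 mm), 13 mm below the underside; 8 mm long in x. The feet sit under the hidden lips: the bar lifts 4 mm, then stops hard, until slid along its +x by an unseen 6 to 18 mm (new each time). There, within 2 mm either way, both feet pass the gaps. Stops end the slide at about 20 mm. Feet clear the brackets after 38 mm of lift.
- bar_plain_end (a point): middle of the lower edge of the bar's plain end (bar x = -100 mm)
- bar_orange_end (a point): middle of the lower edge of the bar's orange end (bar x = +100 mm)
- platform (a joint): Tilt (rad) of the aluminium platform, which carries a black instrument: 0 level, negative: free edge low. Starts at its lower stop, about -0.075; upper stop +0.05. It falls back unless held up; about 3 N lifts the edge. Hinge parallel to stand x at stand y -90 mm, 37 mm up. The free tongue, stand x -35 to 55 mm, reaches to stand y +100 mm.
- platform_edge (a point): middle of the underside of the platform's free edge (a rounded lip, 4 mm radius, 190 mm from the hinge): 32 mm above the bench when level, about 18 mm at the start
- wedge: Orange wedge, 44 mm wide (its x), 150 mm long (its y), 0.16 kg, flat on the bench on the stand's +y side, thin end roughly towards the stand. Origin: underside, middle of the thin edge, z up. Its top is 6 mm high at the thin end and rises 3 mm per 10 mm along +y up to y 110 mm.
- wedge_grip (a point): Grasp point on the wedge's black upright grip block (wedge y 110 to 150 mm, 16 mm thick in x, 50 mm high): at wedge y 130 mm, 32 mm up. Push the wedge along the stand's -y, axes parallel to the stand's: the edge meets it about 40 mm from the thin end and is level at about 86 mm. Friction holds it where it is left.
- mat: Black rubber mat fixed on the bench, 260 (its x) x 140 (its y) x 3 mm, where the bar goes; origin: centre of its underside
- mouse: black computer mouse, 100 x 56 x 32 mm, origin at the centre of its underside; leave alone
- bottle: amber bottle, 60 mm across and 130 mm high, origin at the centre of its underside; leave alone
- mug: white mug, 76 mm across and 90 mm high, origin at the centre of its underside; leave alone
Things that resemble listed ones, but are neither listed nor needed, are in the scene too. There is more than one size of the wedge; the one meant has the size given above.

How it is judged:
On the way, in this order (a step that is already met when the one before it is completed fails the run):
1. the bar is up out of both brackets, both ends together, feet clear (z of each of bar_plain_end, bar_orange_end in the frame of stand above 0.071 m and angle between bar's own z axis and vertical below 0.2 rad), for 0.05 s.
2. the bar rests feet down wholly on the mat, let go (x of bar_plain_end in the frame of mat between -0.135 and 0.135 m and y of bar_plain_end in the frame of mat between -0.075 and 0.075 m and z of bar_plain_end in the frame of mat between 0.01 and 0.024 m and x of bar_orange_end in the frame of mat between -0.135 and 0.135 m and y of bar_orange_end in the frame of mat between -0.075 and 0.075 m and z of bar_orange_end in the frame of mat between 0.01 and 0.024 m and angle between bar's own z axis and vertical below 0.08 rad and contact force between bar and the fingers below 0.1 N and linear speed of bar below 0.02 m/s), for 0.2 s.
At the end, for the whole second after the job is handed in: The platform stands still, level within 1 degree, on the wedge, which lies flat on the bench with its thin end 50 to 120 mm under the free edge; the bar rests, let go, feet down with both ends on the mat (all of step 2 and value of joint platform between -0.0175 and 0.0175 rad and velocity of joint platform between -0.02 and 0.02 rad/s and angle between wedge's own z axis and vertical below 0.06 rad and height (world z) of wedge below 0.006 m and y of wedge in the frame of stand between -0.02 and 0.05 m and x of wedge in the frame of stand between -0.03 and 0.05 m and linear speed of wedge below 0.02 m/s); the robot touches nothing.
It fails at once if one end of the bar comes out of its bracket while the other is still down in its own ((z of bar_plain_end in the frame of stand above 0.06 m and z of bar_orange_end in the frame of stand below 0.04 m and horizontal distance between bar and stand below 0.1 m) or (z of bar_orange_end in the frame of stand above 0.06 m and z of bar_plain_end in the frame of stand below 0.04 m and horizontal distance between bar and stand below 0.1 m)).
It fails at once if the bar is wrenched against the stand (more than 45 N) (contact force between bar and stand above 45 N).
It fails at once if the bar is dropped: loose more than about 15 mm above the mat (contact force between bar and the fingers below 0.1 N and z of bar in the frame of mat above 0.032 m and horizontal distance between bar and stand above 0.13 m).
It fails at once if the mouse, bottle or mug is knocked: shifted more than 30 mm (distance of any of mouse, bottle, mug from where it was at the start of the episode above 0.03 m).
It also fails if it takes over 61 s, if anything falls off the work surface, if the arm or the gripper's body presses on something with over 40 N, if the wrist force passes 120 N, or if a joint passes its speed limit or range.

ROBOT

A 7-joint arm with a two-finger parallel gripper is mounted at the origin on the work surface. World frame = base frame: x ahead of the robot, y to its left, z up, the work surface at z = 0. Lengths are in m, angles in rad, forces in N, time in s.
With the tool pointing down it reaches from about 0.425 to 0.875 m from the base axis. Payload 4.7 kg.
Tool frame: the origin (TCP) lies at the very end of the fingers, on their centre line; the grasp point (between the pads) lies 19 mm behind it (grip_point_offset is the distance from the TCP to the grasp point, in m); x points along the fingers, z is the direction in which the jaws open and shut, and the axes are right-handed (so a half turn about x gives the same grasp; the last joint's range is limited). The gripper opens to 87 mm and grips with 3 to 60 N. Pads are 19 mm wide; open, the fingers measure 117 mm over their backs; the gripper's body (75 mm by 190 mm) begins 51 mm behind the grasp point.
Start: joints at [-1.248, 0.321, -0.07, 1.45, 0.023, 1.371, -0.057], TCP at [0.198, 0.619, 0.223] pointing down, gripper open.
Joint ranges: [-2.86, 2.86], [-0.3, 2.09], [-1.38, 1.24], [0.06, 2.45], [-1.56, 4.7], [0.09, 2.05], [-2.69, 2.69]. Speed limits (rad/s): [2.57, 2.57, 3.14, 3.14, 3.14, 3.14, 3.14].

INTERFACE

Orientations are given as a rotation vector (axis times angle).
In Python, from bench import get_state, get_image, calibration, close_job, grip_point_offset gives the robot as it stands.
- The arm moves only by the tool play_rows, never from a script. Its argument "targets" is a list of rows, each an object with "claw": the closure, from 0 (fully open) to 1 (shut); "linear": the shift along the tool's x, y, z as a fraction of full scale, a list of three; "rotation": the turn, a rotation vector about the tool's x, y, z as a fraction of full scale, a list of three. In form: [{"claw": claw, "linear": [x, y, z], "rotation": [wx, wy, wz]}, ...]. A call has 1 to 10 rows; each row shifts and turns the pose as measured when the row begins, along the tool's axes as they then stand; what a row does not reach is not made up. Full scale, the value 1, is 2.5 cm for a shift and 90 degrees for a turn. A row lasts 1/12 s, in which the tool goes at most 41.7 mm and 7.16 degrees, less where a joint would pass 70% of its speed; a pose out of reach is approached as far as the arm can. A call with a number of a shift or a turn outside -1 to 1 is refused whole. A call with a gripper value outside its range is refused whole. The fingers move at their own pace and stop on an object; "newtons" is the grip in N (left out, the last holds). Time passes only in rows, so rows that do not move let the fingers close. It gives the time, the measured TCP pose, the force and the opening at its end, in the units of the state.
- get_state(): the state, without advancing time (a new reading comes with each control period).
- get_image(name): name is "side" or "top" or "wrist"; returns the picture (420x560x3 uint8, blue, green, red); there is no depth.
- calibration(name): a dict with "fx", "fy", "cx", "cy" (pixels), "dist_coeffs" ([k1, k2, p1, p2, k3] as OpenCV has them; the pictures are not rectified), "rvec" (rotation vector, rad) and "tvec" (3), from world to camera coordinates, as OpenCV has them; the wrist camera has in their place "hand_eye" (4x4, takes a point from camera to tool coordinates, whose origin is the TCP and whose axes are the tool frame's). Camera axes: x right, y down, z forward; pixel columns grow to the right and rows downward; lengths in m; the calibration is good to about 2 mm. A picture is of the moment at which its call begins: read the wrist's pose just before it. calibration takes no time and is no camera call.
- close_job(): hands the job in, once; it reports no verdict.
The state is a dict: "time": time; "joint_positions": joint angles; "qd": joint speeds; "joint_torque": joint torques, N m; "position": TCP position; "tool_rot": TCP orientation; "ft_force": force on the tool from outside, world axes, zero at the start; "torque": the same for the moment, N m; "grip_width": opening from 0.0 (shut) to 1.0 (fully open).
Only numpy, scipy, OpenCV 4.12 (cv2) and the standard library are available. Lean on these libraries where they do the work, as an engineer would, in place of code of your own. Each camera call takes 0.05 s, during which the arm holds its last target. There are 200 camera calls.

## Working session

There is one attempt and no reset: what is moved stays moved. The work goes in short steps, Python scripts to look and compute and a tool call to move; the robot and the scene stay as the last step left them, time stands still between calls to the robot, and variables do not carry over. Pictures are saved under pics/ and viewed, about 8 in all and at most 12, crops included, and the job is handed in when it is done.

Besides the shell and the picture viewer there is one more tool, called after "Request:" as name(argument=value, ...), one argument or row to a line, values as JSON. play_rows: Moves the arm, as the interface text tells. Shift numbers are shares of 2.5 cm and turn numbers shares of 90 degrees, none past 1 either way. Its arguments: {"type":"object","properties":{"targets":{"type":"array"},"newtons":{"type":"number"}},"required":["targets"]}

```bash
mkdir -p pics; python3 - <<'E'
from bench import *
import cv2
s=get_state();print({k:(v if not hasattr(v,'__len__') else [round(float(x),3) for x in v]) for k,v in s.items()})
print(grip_point_offset)
for n in("side","top","wrist"):
    cv2.imwrite(f"pics/{n}0.png",get_image(n)); print(n,calibration(n))
E
```

```text
{'time': 0.0, 'joint_positions': [-1.248, 0.322, -0.07, 1.452, 0.023, 1.371, -0.057], 'qd': [-0.0, 0.0, 0.002, -0.002, -0.001, -0.002, -0.0], 'joint_torque': [-0.0, -49.129, -0.404, -31.254, -0.064, 0.044, 0.0], 'position': [0.197, 0.619, 0.221], 'tool_rot': [-0.98, 1.341, 0.978], 'ft_force': [0.996, 0.253, 0.463], 'torque': [0.023, 0.023, 0.042], 'grip_width': 0.9980079225883958}
0.0187
side {'fx': 458.72571962512285, 'fy': 458.72571962512285, 'cx': 277.58456511800273, 'cy': 209.942185652149, 'dist_coeffs': array([-0.15288959,  0.        ,  0.        ,  0.        ,  0.        ]), 'rvec': array([ 2.21252033, -0.3092713 ,  0.16298913]), 'tvec': array([-0.535279  ,  0.1397482 ,  0.85991339])}
top {'fx': 487.40813152055466, 'fy': 487.40813152055466, 'cx': 279.1755047802654, 'cy': 210.48894365466813, 'dist_coeffs': array([0.02603138, 0.        , 0.        , 0.        , 0.        ]), 'rvec': array([ 2.14990974, -2.19918655,  0.14157834]), 'tvec': array([-0.02484991,  0.57280401,  1.27760427])}
wrist {'fx': 303.1939541022868, 'fy': 303.1939541022868, 'cx': 277.94297177418736, 'cy': 209.70457405294292, 'dist_coeffs': array([-0.04316189,  0.        ,  0.        ,  0.        ,  0.        ]), 'hand_eye': array([[-9.16408700e-04, -2.52192800e-01,  9.67676574e-01,
        -1.62797552e-01],
       [-3.74308747e-04, -9.67676826e-01, -2.52193220e-01,
         6.78114773e-02],
       [ 9.99999510e-01, -5.93321867e-04,  7.92389491e-04,
         1.14776879e-03],
       [ 0.00000000e+00,  0.00000000e+00,  0.00000000e+00,
         1.00000000e+00]])}
```

View pics/top0.png

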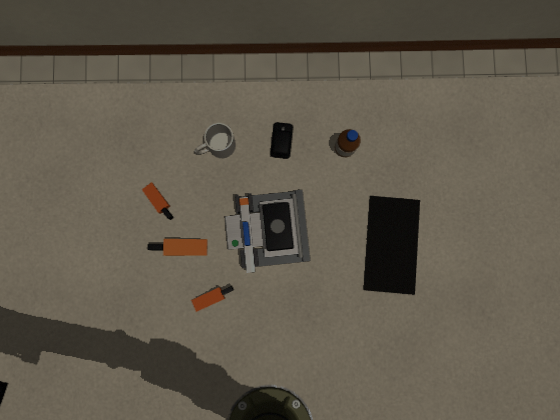

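View pics/side0.png

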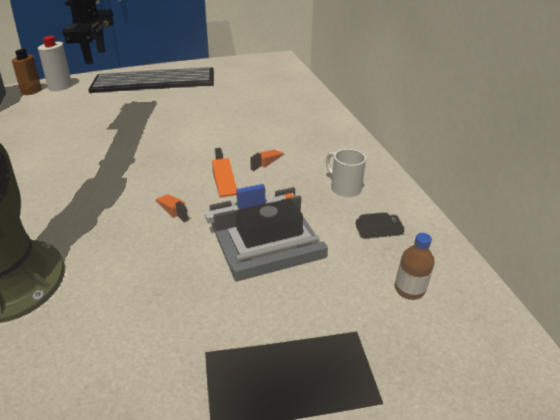

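The top view shows three orange wedges, at (178,247), (157,198) and (211,298). The one at (178,247) is about 60 px, or 155 mm, long, so it fits the 150 mm size; the other two are about 40 px. It also points at the stand's lane. The bar runs from (244,200) at its orange end to (250,270), and the mat is at (392,245). I'll confirm this in one enlarged crop.

```bash
cat > h.py <<'E'
import numpy as np, cv2
from scipy.spatial.transform import Rotation as R
from bench import *
def pix2z(n,uv,z,st=None):
    """pixel -> world point on plane height z"""
    c=calibration(n);K=np.array([[c['fx'],0,c['cx']],[0,c['fy'],c['cy']],[0,0,1]])
    o,d=ray(n,uv,st);return o+d*(z-o[2])/d[2]
def cam(n,st=None):
    c=calibration(n);K=np.array([[c['fx'],0,c['cx']],[0,c['fy'],c['cy']],[0,0,1]])
    if n=='wrist':
        T=np.eye(4);T[:3,:3]=R.from_rotvec(st['tool_rot']).as_matrix();T[:3,3]=st['position'];T=T@c['hand_eye']
        Rw=T[:3,:3].T;t=-Rw@T[:3,3]
    else: Rw=cv2.Rodrigues(c['rvec'])[0];t=c['tvec']
    return K,c['dist_coeffs'],Rw,t
def ray(n,uv,st=None):
    K,D,Rw,t=cam(n,st);p=cv2.undistortPoints(np.array([[uv]],float),K,D)[0,0]
    return -Rw.T@t, Rw.T@np.array([p[0],p[1],1.])
def proj(n,P,st=None):
    K,D,Rw,t=cam(n,st);return cv2.projectPoints(np.atleast_2d(P).astype(float),cv2.Rodrigues(Rw)[0],t,K,D)[0][:,0]
def tri(*obs):
    A=np.zeros((3,3));b=np.zeros(3)
    for o,d in obs:
        d=d/np.linalg.norm(d);M=np.eye(3)-np.outer(d,d);A+=M;b+=M@o
    return np.linalg.solve(A,b)
E
python3 - <<'E'
from h import *
im=cv2.imread('pics/top0.png')[180:310,140:315];cv2.imwrite('pics/c1.png',cv2.resize(im,None,fx=4.5,fy=4.5,interpolation=cv2.INTER_CUBIC))
im=cv2.imread('pics/side0.png')[140:290,145:340];cv2.imwrite('pics/c2.png',cv2.resize(im,None,fx=4,fy=4,interpolation=cv2.INTER_CUBIC))
# mat by thresholding
im=cv2.imread('pics/top0.png');m=(im.max(2)<40).astype(np.uint8);m[:,:340]=0;m[:,440:]=0;m[:180]=0;m[320:]=0
c=max(cv2.findContours(m,0,1)[0],key=cv2.contourArea);r=cv2.boxPoints(cv2.minAreaRect(c))
W=np.array([pix2z('top',p,.003) for p in r]);print(r.round(1),W.round(4),W.mean(0))
E
```

```text
[[362.7 290.7]
 [369.  195.5]
 [420.5 198.9]
 [414.2 294.1]] [[ 0.3524 -0.2589  0.003 ]
 [ 0.6116 -0.2876  0.003 ]
 [ 0.599  -0.4297  0.003 ]
 [ 0.3401 -0.3978  0.003 ]] [ 0.4757658  -0.34349605  0.003     ]
```

View pics/c1.png

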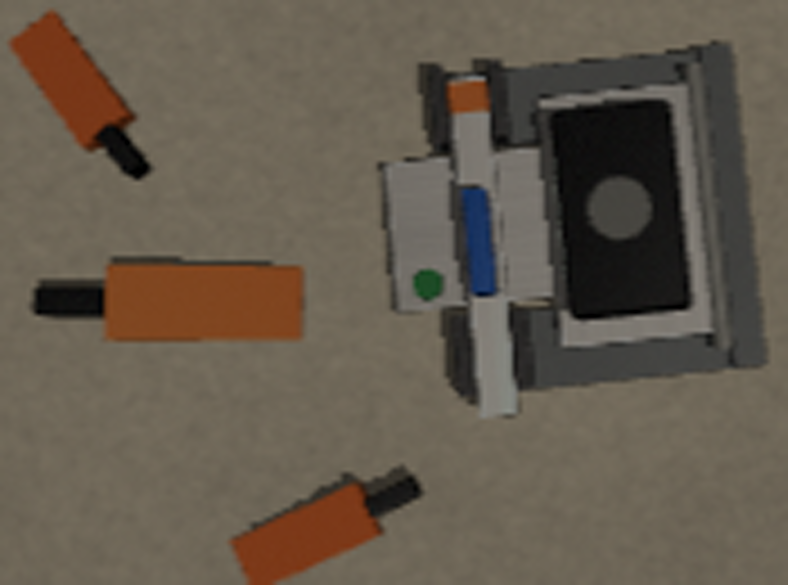

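View pics/c2.png

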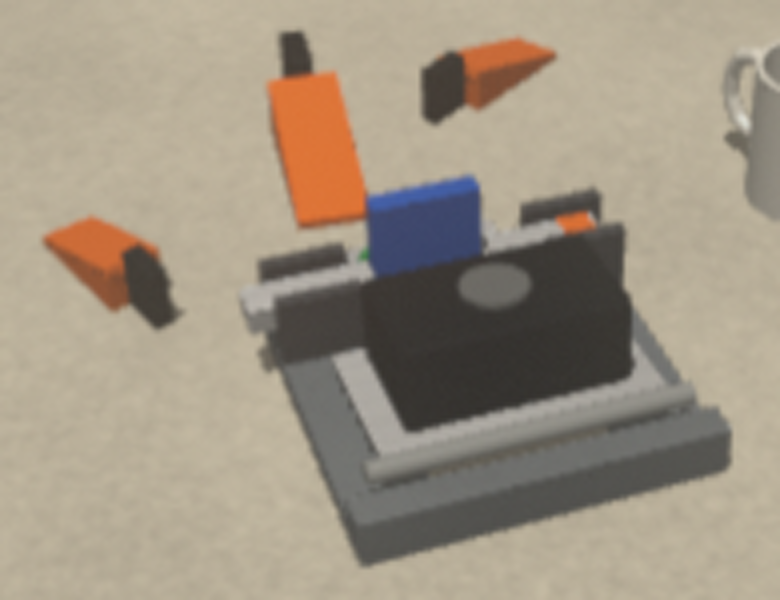

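The crop confirms the large centre wedge: orange from (106,264) to (303,339) with its thin end facing the stand. The bar's handle runs from (472,187) to (483,293), and the bar ends at (468,78) orange and (498,414) plain. Next I'll triangulate.

```bash
python3 - <<'E'
from h import *
a=lambda x,y:ray('top',(140+(x-1.75)/4.5,180+(y-1.75)/4.5)); b=lambda x,y:ray('side',(145+(x-1.5)/4,140+(y-1.5)/4))
A=lambda x,y,z:pix2z('top',(140+(x-1.75)/4.5,180+(y-1.75)/4.5),z).round(4)
np.set_printoptions(precision=4,suppress=True)
print('cams',a(0,0)[0],b(0,0)[0])
print('handle orange',tri(a(473,187),b(474,182)),'plain',tri(a(484,293),b(371,196)))
print('h z=.094',A(473,187,.094),A(484,293,.094))
print('bar z=.049 or',A(468,78,.049),'pl',A(498,412,.049))
print('wedge thin',A(302,266,.006),A(303,339,.006),'orange back',A(106,264,.039),A(106,340,.039),'grip back',A(35,300,.05))
print('wedge thin tri',tri(a(302,266),b(366,217)),tri(a(303,339),b(303,225)))
print('platform edge',A(382,162,.023),A(398,310,.023))
print('stand back corners',A(728,43,.02),A(766,363,.02))
E
```

```text
cams [ 0.4293 -0.0093  1.3329] [ 0.3438 -0.7187  0.641 ]
handle orange [0.5399 0.0521 0.092 ] plain [0.4816 0.0463 0.0977]
h z=.094 [0.5398 0.052  0.094 ] [0.4798 0.0467 0.094 ]
bar z=.049 or [0.6084 0.0561 0.049 ] pl [0.4125 0.0418 0.049 ]
wedge thin [0.5021 0.16   0.006 ] [0.4583 0.1597 0.006 ] orange back [0.5042 0.2701 0.039 ] [0.4598 0.27   0.039 ] grip back [0.4836 0.3085 0.05  ]
wedge thin tri [0.5016 0.1606 0.0016] [0.4604 0.1596 0.0041]
platform edge [0.5623 0.1096 0.023 ] [0.4738 0.1011 0.023 ]
stand back corners [ 0.6305 -0.1     0.02  ] [ 0.4373 -0.1171  0.02  ]
```

```bash
cat >> h.py <<'E'
YAW=np.deg2rad(5.0)
def goto(p,yaw=YAW,grip='y',sgn=None):
    """print what is left to TCP p, in tool axes; jaws along stand y or x (yaw)"""
    s=get_state();M=R.from_rotvec(s['tool_rot']).as_matrix()
    X=np.array([0,0,-1.]);Z=np.array([-np.sin(yaw),np.cos(yaw),0]) if grip=='y' else np.array([np.cos(yaw),np.sin(yaw),0])
    if Z@M[:,2]<0: Z=-Z
    if sgn: Z=-Z
    G=np.stack([X,np.cross(Z,X),Z],1)
    rv=R.from_matrix(M.T@G).as_rotvec()
    d=np.array(p)-s['position']
    print('t',round(s['time'],2),'pos',np.round(s['position'],4),'F',np.round(s['ft_force'],1),'w',round(s['grip_width'],3))
    print('rot units',np.round(rv/(np.pi/2),3),'deg',np.round(np.degrees(rv),2),'| shift units now-axes',np.round(M.T@d/.025,2),'after-rot',np.round(G.T@d/.025,2))
    print('M\n',M.round(3))
E
python3 -c "
from h import *
goto([.51,.0495,.2])"
```

```text
t 0.15 pos [0.1975 0.6188 0.2217] F [-0.7  0.2 -0. ] w 0.998
rot units [-0.252 -0.001 -0.   ] deg [-2.269e+01 -8.000e-02 -1.000e-02] | shift units now-axes [  0.9  -18.83 -17.9 ] after-rot [  0.87 -10.47 -23.78]
M
 [[-0.    -0.953  0.304]
 [-0.001  0.304  0.953]
 [-1.    -0.    -0.001]]
```

Request:
play_rows(
  targets=[
    {"claw": 0.6,"linear": [0,0,-0.9],"rotation": [-0.063,0,0]},
    {"claw": 0.6,"linear": [0,0,-0.9],"rotation": [-0.063,0,0]},
    {"claw": 0.6,"linear": [0,0,-1],"rotation": [-0.063,0,0]},
    {"claw": 0.6,"linear": [0,0,-1],"rotation": [-0.063,0,0]},
    {"claw": 0.6,"linear": [0,-0.5,-1],"rotation": [0,0,0]},
    {"claw": 0.6,"linear": [0,-0.5,-1],"rotation": [0,0,0]},
    {"claw": 0.6,"linear": [0,-0.5,-1],"rotation": [0,0,0]},
    {"claw": 0.6,"linear": [0,-0.5,-1],"rotation": [0,0,0]},
    {"claw": 0.6,"linear": [0,-0.5,-1],"rotation": [0,0,0]},
    {"claw": 0.6,"linear": [0,-0.5,-1],"rotation": [0,0,0]},
  ],
)

```text
time: 0.98
position: [0.2693, 0.3777, 0.2162]
tool_rot: [-1.3, 1.158, 1.3]
ft_force: [1.1, -0.1, 0.7]
grip_width: 0.413
```

```bash
python3 -c "
from h import *
goto([.51,.0495,.2])"
```

```text
t 0.98 pos [0.2693 0.3777 0.2162] F [ 1.1 -0.1  0.7] w 0.413
rot units [ 0.022 -0.004 -0.004] deg [ 1.97 -0.32 -0.38] | shift units now-axes [  0.67  -7.97 -14.2 ] after-rot [  0.65  -8.45 -13.92]
M
 [[-0.006 -0.993 -0.121]
 [-0.006 -0.121  0.993]
 [-1.     0.007 -0.005]]
```

Request:
play_rows(
  targets=[
    {"claw": 0.6,"linear": [0.05,-0.65,-1],"rotation": [0.02,-0.004,-0.004]},
    {"claw": 0.6,"linear": [0.05,-0.65,-1],"rotation": [0,0,0]},
    {"claw": 0.6,"linear": [0.05,-0.65,-1],"rotation": [0,0,0]},
    {"claw": 0.6,"linear": [0.05,-0.65,-1],"rotation": [0,0,0]},
    {"claw": 0.6,"linear": [0.05,-0.65,-1],"rotation": [0,0,0]},
    {"claw": 0.6,"linear": [0.05,-0.65,-1],"rotation": [0,0,0]},
    {"claw": 0.6,"linear": [0.05,-0.65,-1],"rotation": [0,0,0]},
    {"claw": 0.6,"linear": [0.05,-0.65,-1],"rotation": [0,0,0]},
    {"claw": 0.6,"linear": [0.05,-0.65,-1],"rotation": [0,0,0]},
    {"claw": 0.6,"linear": [0.05,-0.65,-1],"rotation": [0,0,0]},
  ],
)

```text
time: 1.82
position: [0.4593, 0.1299, 0.2023]
tool_rot: [-1.273, 1.162, 1.277]
ft_force: [0.0, 0.4, -0.1]
grip_width: 0.399
```

```bash
python3 -c "
from h import *
goto([.51,.0495,.2])"
```

```text
t 1.82 pos [0.4593 0.1299 0.2023] F [ 0.   0.4 -0.1] w 0.399
rot units [0.002 0.002 0.   ] deg [0.2  0.19 0.01] | shift units now-axes [ 0.08 -1.73 -3.39] after-rot [ 0.09 -1.74 -3.38]
M
 [[-0.    -0.996 -0.091]
 [ 0.003 -0.091  0.996]
 [-1.    -0.     0.003]]
```

Request:
play_rows(
  targets=[
    {"claw": 0.6,"linear": [0,-0.5,-1],"rotation": [0,0,0]},
    {"claw": 0.6,"linear": [0,-0.5,-1],"rotation": [0,0.002,0]},
    {"claw": 0.6,"linear": [0,-0.5,-0.9],"rotation": [0,0,0]},
    {"claw": 0.6,"linear": [0,-0.2,-0.4],"rotation": [0,0,0]},
    {"claw": 0.6,"linear": [0,0,0],"rotation": [0,0,0]},
  ],
)

```text
time: 2.23
position: [0.5129, 0.0394, 0.2013]
tool_rot: [-1.271, 1.172, 1.266]
ft_force: [0.5, 0.5, 0.7]
grip_width: 0.398
```

```bash
python3 - <<'E'
from h import *
import pickle
goto([.51,.0495,.2])
s=get_state();im=get_image('wrist');pickle.dump(s,open('w1.pkl','wb'))
for z,n in((.094,'handle'),):
    for e in(-.03,.03):
        print(n,proj('wrist',[.51+e*.996,.0495+e*.087,z],s))
print('ends',proj('wrist',[[.51+e*.996,.0495+e*.087,.049] for e in(-.1,.1)],s))
cv2.imwrite('pics/w1.png',im)
E
```

```text
t 2.23 pos [0.5129 0.0394 0.2013] F [0.5 0.5 0.7] w 0.398
rot units [-0.004 -0.002  0.   ] deg [-0.4  -0.2   0.03] | shift units now-axes [0.05 0.08 0.41] after-rot [0.05 0.08 0.41]
M
 [[ 0.001 -0.997 -0.08 ]
 [-0.004 -0.08   0.997]
 [-1.    -0.001 -0.004]]
handle [[288.56873243 171.51592284]]
handle [[288.46843695 235.17464352]]
ends [[287.20605     94.54259542]
 [287.14840341 279.78378454]]
```

View pics/w1.png

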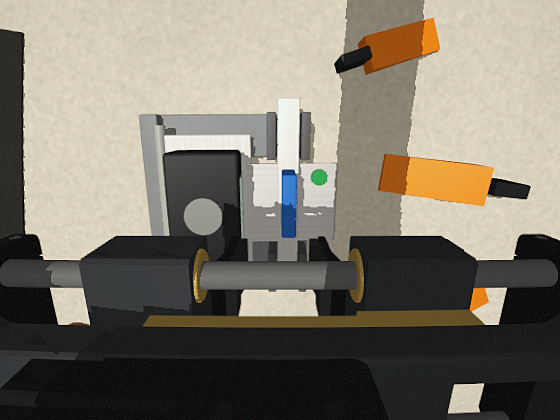

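The wrist view shows the handle at column 289, rows 170 to 237, within 2 px of prediction. I'll centre over it and go down.

Request:
play_rows(
  targets=[
    {"claw": 0.6,"linear": [0,0.05,0.4],"rotation": [-0.004,-0.002,0]},
    {"claw": 0.6,"linear": [0.8,0,0],"rotation": [0,0,0]},
    {"claw": 0.6,"linear": [0.9,0,0],"rotation": [0,0,0]},
    {"claw": 0.6,"linear": [0.9,0,0],"rotation": [0,0,0]},
    {"claw": 0.6,"linear": [0.8,0,0],"rotation": [0,0,0]},
    {"claw": 0.6,"linear": [0,0,0],"rotation": [0,0,0]},
  ],
)

```text
time: 2.78
position: [0.5069, 0.0648, 0.1144]
tool_rot: [-1.278, 1.152, 1.287]
ft_force: [-0.9, 0.0, 0.3]
grip_width: 0.403
```

```bash
python3 -c "
from h import *
goto([.51,.0495,.0605])"
```

```text
t 2.78 pos [0.5069 0.0648 0.1144] F [-0.9  0.   0.3] w 0.403
rot units [0.009 0.006 0.001] deg [0.85 0.5  0.11] | shift units now-axes [ 2.15 -0.05 -0.64] after-rot [ 2.15 -0.07 -0.62]
M
 [[ 0.001 -0.995 -0.102]
 [ 0.009 -0.102  0.995]
 [-1.    -0.002  0.009]]
```

Request:
play_rows(
  targets=[
    {"claw": 0.6,"linear": [0,-0.03,-0.3],"rotation": [0.004,0.003,0]},
    {"claw": 0.6,"linear": [0,0,-0.2],"rotation": [0.004,0.003,0]},
    {"claw": 0.6,"linear": [0,0,0],"rotation": [0,0,0]},
  ],
)

```text
time: 3.03
position: [0.5078, 0.0564, 0.1155]
tool_rot: [-1.28, 1.162, 1.279]
ft_force: [0.2, -0.2, 0.5]
grip_width: 0.401
```

```bash
python3 -c "
from h import *
goto([.51,.0495,.0605])"
```

```text
t 3.03 pos [0.5078 0.0564 0.1155] F [ 0.2 -0.2  0.5] w 0.401
rot units [0.005 0.    0.001] deg [0.47 0.01 0.06] | shift units now-axes [ 2.2  -0.06 -0.28] after-rot [ 2.2  -0.06 -0.28]
M
 [[ 0.001 -0.995 -0.095]
 [ 0.    -0.095  0.995]
 [-1.    -0.001  0.   ]]
```

Request:
play_rows(
  targets=[
    {"claw": 0.6,"linear": [0,0,0],"rotation": [0,0,0]},
    {"claw": 0.6,"linear": [0,0,0],"rotation": [0,0,0]},
  ],
)

```text
time: 3.2
position: [0.5091, 0.0568, 0.1177]
tool_rot: [-1.28, 1.158, 1.276]
ft_force: [0.0, -0.3, -0.4]
grip_width: 0.402
```

```bash
python3 -c "
from h import *
goto([.51,.0495,.0605])"
```

```text
t 3.2 pos [0.5091 0.0568 0.1177] F [ 0.  -0.3 -0.4] w 0.402
rot units [0.005 0.001 0.003] deg [0.47 0.07 0.26] | shift units now-axes [ 2.29  0.   -0.3 ] after-rot [ 2.29 -0.01 -0.29]
M
 [[ 0.004 -0.995 -0.095]
 [ 0.002 -0.095  0.995]
 [-1.    -0.005  0.001]]
```

Request:
play_rows(
  targets=[
    {"claw": 0.6,"linear": [0,0,-0.28],"rotation": [0.004,0,0]},
    {"claw": 0.6,"linear": [0,0,0],"rotation": [0,0,0]},
    {"claw": 0.6,"linear": [0.6,0,0],"rotation": [0,0,0]},
    {"claw": 0.6,"linear": [0.6,0,0],"rotation": [0,0,0]},
    {"claw": 0.6,"linear": [0.5,0,0],"rotation": [0,0,0]},
    {"claw": 0.6,"linear": [0,0,0],"rotation": [0,0,0]},
  ],
)

```text
time: 3.7
position: [0.514, 0.0486, 0.0784]
tool_rot: [-1.275, 1.154, 1.264]
ft_force: [-0.6, -0.4, 1.0]
grip_width: 0.4
```

```bash
python3 -c "
from h import *
goto([.51,.0495,.0605])"
```

```text
t 3.7 pos [0.514  0.0486 0.0784] F [-0.6 -0.4  1. ] w 0.4
rot units [-0.001  0.002  0.009] deg [-0.09  0.21  0.79] | shift units now-axes [0.71 0.17 0.05] after-rot [0.71 0.16 0.05]
M
 [[ 0.013 -0.996 -0.086]
 [ 0.005 -0.086  0.996]
 [-1.    -0.014  0.004]]
```

Request:
play_rows(
  targets=[
    {"claw": 0.6,"linear": [0.4,0.14,0.03],"rotation": [0,0.002,0.009]},
    {"claw": 0.6,"linear": [0.3,0,0],"rotation": [0,0,0]},
    {"claw": 0.6,"linear": [0,0,0],"rotation": [0,0,0]},
  ],
)

```text
time: 3.95
position: [0.5112, 0.0487, 0.0607]
tool_rot: [-1.271, 1.168, 1.272]
ft_force: [-1.3, 0.2, -0.1]
grip_width: 0.4
```

```bash
python3 -c "
from h import *
goto([.51,.0495,.0605])"
```

```text
t 3.95 pos [0.5112 0.0487 0.0607] F [-1.3  0.2 -0.1] w 0.4
rot units [-0.002  0.    -0.   ] deg [-0.16  0.03 -0.01] | shift units now-axes [0.01 0.04 0.04] after-rot [0.01 0.04 0.04]
M
 [[-0.    -0.996 -0.084]
 [ 0.001 -0.084  0.996]
 [-1.     0.     0.001]]
```

Close on the handle with a moderate grip.

Request:
play_rows(
  targets=[
    {"claw": 1,"linear": [0,0,0],"rotation": [0,0,0]},
    {"claw": 1,"linear": [0,0,0],"rotation": [0,0,0]},
    {"claw": 1,"linear": [0,0,0],"rotation": [0,0,0]},
    {"claw": 1,"linear": [0,0,0],"rotation": [0,0,0]},
    {"claw": 1,"linear": [0,0,0],"rotation": [0,0,0]},
  ],
  newtons=35,
)

```text
time: 4.37
position: [0.512, 0.0488, 0.0616]
tool_rot: [-1.271, 1.167, 1.271]
ft_force: [0.2, -0.6, -3.5]
grip_width: 0.16
```

```bash
python3 -c "
from h import *
goto([.51,.0495,.0605])"
```

```text
t 4.37 pos [0.512  0.0488 0.0616] F [ 0.2 -0.6 -3.5] w 0.16
rot units [-0.002  0.     0.001] deg [-0.15  0.04  0.06] | shift units now-axes [0.04 0.08 0.03] after-rot [0.04 0.08 0.03]
M
 [[ 0.001 -0.996 -0.085]
 [ 0.001 -0.085  0.996]
 [-1.    -0.001  0.001]]
```

Request:
play_rows(
  targets=[
    {"claw": 1,"linear": [-0.06,-0.12,0],"rotation": [0,0,0]},
    {"claw": 1,"linear": [0,-0.12,0],"rotation": [0,0,0]},
    {"claw": 1,"linear": [0,0,0],"rotation": [0,0,0]},
  ],
)

```text
time: 4.62
position: [0.5174, 0.0494, 0.0626]
tool_rot: [-1.271, 1.168, 1.272]
ft_force: [0.5, -0.0, -3.7]
grip_width: 0.158
```

Request:
play_rows(
  targets=[
    {"claw": 1,"linear": [-0.1,0,0],"rotation": [0,0,0]},
    {"claw": 1,"linear": [-0.1,0,0],"rotation": [0,0,0]},
  ],
)

```text
time: 4.78
position: [0.5167, 0.0492, 0.0659]
tool_rot: [-1.271, 1.17, 1.273]
ft_force: [8.7, 1.6, -28.0]
grip_width: 0.159
```

```bash
python3 -c "
from h import *
goto([.51,.0495,.0605])"
```

```text
t 4.78 pos [0.5167 0.0492 0.0659] F [  8.7   1.6 -28. ] w 0.159
rot units [-0.002 -0.    -0.001] deg [-0.15 -0.02 -0.13] | shift units now-axes [0.22 0.26 0.03] after-rot [0.22 0.26 0.03]
M
 [[-0.002 -0.996 -0.085]
 [-0.    -0.085  0.996]
 [-1.     0.002 -0.   ]]
```

Request:
play_rows(
  targets=[
    {"claw": 1,"linear": [0.09,0,0],"rotation": [0,0,0]},
    {"claw": 1,"linear": [0,-0.1,0],"rotation": [0,0,0]},
    {"claw": 1,"linear": [0,0,0],"rotation": [0,0,0]},
  ],
)

```text
time: 5.03
position: [0.5187, 0.0495, 0.0633]
tool_rot: [-1.27, 1.171, 1.274]
ft_force: [0.8, -0.5, -2.7]
grip_width: 0.158
```

Request:
play_rows(
  targets=[
    {"claw": 1,"linear": [-0.08,0,0],"rotation": [0,0,0]},
    {"claw": 1,"linear": [-0.06,0,0],"rotation": [0,0,0]},
  ],
)

```text
time: 5.2
position: [0.5182, 0.0493, 0.066]
tool_rot: [-1.27, 1.172, 1.274]
ft_force: [6.8, 0.9, -22.6]
grip_width: 0.155
```

Request:
play_rows(
  targets=[
    {"claw": 1,"linear": [0.09,0,0],"rotation": [0,0,0]},
    {"claw": 1,"linear": [0,-0.11,0],"rotation": [0,0,0]},
    {"claw": 1,"linear": [0,0,0],"rotation": [0,0,0]},
    {"claw": 1,"linear": [-0.07,0,0],"rotation": [0,0,0]},
    {"claw": 1,"linear": [-0.05,0,0],"rotation": [0,0,0]},
  ],
)

```text
time: 5.62
position: [0.5218, 0.0497, 0.0681]
tool_rot: [-1.27, 1.171, 1.274]
ft_force: [0.1, 0.8, -2.7]
grip_width: 0.159
```

Height 0.068 m with only the bar's weight on the wrist, so this is probably the gap. I'll keep lifting in small steps.

Request:
play_rows(
  targets=[
    {"claw": 1,"linear": [-0.07,0,0],"rotation": [0,0,0]},
    {"claw": 1,"linear": [-0.07,0,0],"rotation": [0,0,0]},
  ],
)

```text
time: 5.78
position: [0.5222, 0.0496, 0.0725]
tool_rot: [-1.27, 1.171, 1.274]
ft_force: [-0.4, 0.4, -3.1]
grip_width: 0.156
```

Request:
play_rows(
  targets=[
    {"claw": 1,"linear": [-0.12,0,0],"rotation": [0,0,0]},
    {"claw": 1,"linear": [-0.12,0,0],"rotation": [0,0,0]},
    {"claw": 1,"linear": [-0.15,0,0],"rotation": [0,0,0]},
  ],
)

```text
time: 6.03
position: [0.5222, 0.0496, 0.0832]
tool_rot: [-1.27, 1.171, 1.274]
ft_force: [-0.2, 0.4, -3.1]
grip_width: 0.153
```

```bash
python3 -c "
from h import *
goto([.5215,.0495,.1605])"
```

```text
t 6.03 pos [0.5222 0.0496 0.0832] F [-0.2  0.4 -3.1] w 0.153
rot units [-0.002 -0.    -0.002] deg [-0.15 -0.01 -0.19] | shift units now-axes [-3.09  0.04 -0.  ] after-rot [-3.09  0.03 -0.  ]
M
 [[-0.003 -0.996 -0.085]
 [-0.    -0.085  0.996]
 [-1.     0.003 -0.   ]]
```

Request:
play_rows(
  targets=[
    {"claw": 1,"linear": [-0.3,0,0],"rotation": [0,0,0]},
    {"claw": 1,"linear": [-0.4,0,0],"rotation": [0,0,0]},
    {"claw": 1,"linear": [-0.5,0,0],"rotation": [0,0,0]},
    {"claw": 1,"linear": [-0.5,0,0],"rotation": [0,0,0]},
    {"claw": 1,"linear": [-0.5,0,0],"rotation": [0,0,0]},
    {"claw": 1,"linear": [-0.5,0,0],"rotation": [0,0,0]},
    {"claw": 1,"linear": [-0.3,0,0],"rotation": [0,0,0]},
    {"claw": 1,"linear": [0,0,0],"rotation": [0,0,0]},
  ],
  newtons=45,
)

```text
time: 6.7
position: [0.5232, 0.0492, 0.1682]
tool_rot: [-1.27, 1.167, 1.27]
ft_force: [0.1, -0.1, -2.9]
grip_width: 0.151
```

```bash
python3 - <<'E'
from h import *
# mat from top: refine angle
m=np.array([[0.3524,-.2589],[.6116,-.2876],[.599,-.4297],[.3401,-.3978]])
e=(m[1]+m[2]-m[0]-m[3])/2;print('mat dir deg',np.degrees(np.arctan2(e[1],e[0])),np.linalg.norm(e),'c',m.mean(0))
goto([m.mean(0)[0],m.mean(0)[1],.16],yaw=np.deg2rad(-6.7))
cv2.imwrite('pics/s1.png',get_image('side'))
E
```

```text
mat dir deg -6.671335466568821 0.2608160127369482 c [ 0.475775 -0.3435  ]
t 6.7 pos [0.5232 0.0492 0.1682] F [ 0.1 -0.1 -2.9] w 0.151
rot units [0.128 0.001 0.   ] deg [11.49  0.05  0.03] | shift units now-axes [  0.31   3.2  -15.5 ] after-rot [  0.33   0.05 -15.82]
M
 [[ 0.001 -0.997 -0.084]
 [ 0.001 -0.084  0.997]
 [-1.    -0.001  0.001]]
```

View pics/s1.png

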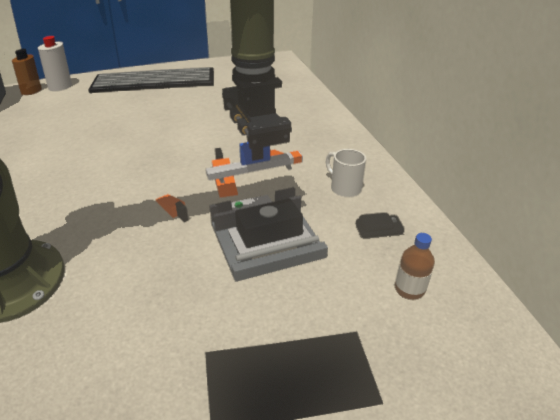

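Request:
play_rows(
  targets=[
    {"claw": 1,"linear": [0,0,-0.4],"rotation": [0.04,0,0]},
    {"claw": 1,"linear": [0,0,-0.7],"rotation": [0.04,0,0]},
    {"claw": 1,"linear": [0,0.1,-0.9],"rotation": [0.04,0,0]},
    {"claw": 1,"linear": [0,0.1,-1],"rotation": [0,0,0]},
    {"claw": 1,"linear": [0,0,-1],"rotation": [0,0,0]},
    {"claw": 1,"linear": [0,0,-1],"rotation": [0,0,0]},
    {"claw": 1,"linear": [0,0,-1],"rotation": [0,0,0]},
    {"claw": 1,"linear": [0,0,-1],"rotation": [0,0,0]},
    {"claw": 1,"linear": [0,0,-1],"rotation": [0,0,0]},
  ],
)

```text
time: 7.5
position: [0.4948, -0.155, 0.162]
tool_rot: [-1.12, 1.265, 1.134]
ft_force: [0.3, 0.4, -2.2]
grip_width: 0.158
```

```bash
python3 -c "
from h import *
goto([.4765,-.3435,.1],yaw=np.deg2rad(-6.7))"
```

```text
t 7.5 pos [ 0.4948 -0.155   0.162 ] F [ 0.3  0.4 -2.2] w 0.158
rot units [ 0.003  0.001 -0.006] deg [ 0.29  0.11 -0.52] | shift units now-axes [ 2.46 -0.14 -7.58] after-rot [ 2.48 -0.15 -7.57]
M
 [[-0.009 -0.994  0.112]
 [ 0.003  0.112  0.994]
 [-1.     0.009  0.002]]
```

Request:
play_rows(
  targets=[
    {"claw": 1,"linear": [0,0,-1],"rotation": [0,0,-0.004]},
    {"claw": 1,"linear": [0,0,-1],"rotation": [0,0,0]},
    {"claw": 1,"linear": [0.2,0,-1],"rotation": [0,0,0]},
    {"claw": 1,"linear": [0.4,0,-1],"rotation": [0,0,0]},
    {"claw": 1,"linear": [0.5,0,-0.9],"rotation": [0,0,0]},
    {"claw": 1,"linear": [0.5,0,-0.6],"rotation": [0,0,0]},
    {"claw": 1,"linear": [0.3,0,-0.4],"rotation": [0,0,0]},
    {"claw": 1,"linear": [0,0,0],"rotation": [0,0,0]},
    {"claw": 1,"linear": [0,0,0],"rotation": [0,0,0]},
  ],
)

```text
time: 8.25
position: [0.4609, -0.324, 0.109]
tool_rot: [-1.1, 1.283, 1.111]
ft_force: [0.3, 0.5, -2.6]
grip_width: 0.157
```

```bash
python3 -c "
from h import *
goto([.4765,-.3435,.0436],yaw=np.deg2rad(-6.7))"
```

```text
t 8.25 pos [ 0.4609 -0.324   0.109 ] F [ 0.3  0.5 -2.6] w 0.157
rot units [-0.016 -0.002 -0.007] deg [-1.46 -0.15 -0.63] | shift units now-axes [ 2.61 -0.76 -0.68] after-rot [ 2.62 -0.71 -0.7 ]
M
 [[-0.011 -0.99   0.142]
 [-0.001  0.142  0.99 ]
 [-1.     0.011 -0.003]]
```

Request:
play_rows(
  targets=[
    {"claw": 1,"linear": [0.3,-0.35,-0.35],"rotation": [-0.012,0,-0.005]},
    {"claw": 1,"linear": [0.6,-0.35,-0.35],"rotation": [0,0,0]},
    {"claw": 1,"linear": [0.5,0,0],"rotation": [0,0,0]},
    {"claw": 1,"linear": [0.4,0,0],"rotation": [0,0,0]},
    {"claw": 1,"linear": [0.2,0,0],"rotation": [0,0,0]},
    {"claw": 1,"linear": [0,0,0],"rotation": [0,0,0]},
  ],
)

```text
time: 8.75
position: [0.4763, -0.3392, 0.0577]
tool_rot: [-1.117, 1.264, 1.123]
ft_force: [0.3, 0.1, -3.2]
grip_width: 0.159
```

```bash
python3 -c "
from h import *
goto([.4765,-.3435,.0446],yaw=np.deg2rad(-6.7))"
```

```text
t 8.75 pos [ 0.4763 -0.3392  0.0577] F [ 0.3  0.1 -3.2] w 0.159
rot units [-0.003  0.002 -0.002] deg [-0.23  0.14 -0.16] | shift units now-axes [ 0.53 -0.03 -0.17] after-rot [ 0.53 -0.03 -0.17]
M
 [[-0.003 -0.993  0.121]
 [ 0.003  0.121  0.993]
 [-1.     0.003  0.002]]
```

Request:
play_rows(
  targets=[
    {"claw": 1,"linear": [0.2,-0.03,-0.15],"rotation": [0,0,0]},
    {"claw": 1,"linear": [0.15,0,0],"rotation": [0,0,0]},
    {"claw": 1,"linear": [0.08,0,0],"rotation": [0,0,0]},
  ],
)

```text
time: 9.0
position: [0.4774, -0.3416, 0.0472]
tool_rot: [-1.118, 1.261, 1.124]
ft_force: [0.1, -0.1, -3.0]
grip_width: 0.154
```

Request:
play_rows(
  targets=[
    {"claw": 1,"linear": [0.05,0,0],"rotation": [0,0,0]},
    {"claw": 1,"linear": [0.0,0,0],"rotation": [0,0,0]},
  ],
)

```text
time: 9.17
position: [0.4774, -0.3414, 0.0458]
tool_rot: [-1.118, 1.261, 1.124]
ft_force: [-1.2, 0.3, -3.5]
grip_width: 0.156
```

Request:
play_rows(
  targets=[
    {"claw": 1,"linear": [0.06,0,0],"rotation": [0,0,0]},
    {"claw": 1,"linear": [0.03,0,0],"rotation": [0,0,0]},
  ],
)

```text
time: 9.33
position: [0.4777, -0.3417, 0.0446]
tool_rot: [-1.118, 1.26, 1.123]
ft_force: [-3.3, 1.9, 4.5]
grip_width: 0.16
```

Wrist force flipped from -3 to +4.5 N, so the bar is on the mat. I'll release it and rise.

Request:
play_rows(
  targets=[
    {"claw": 0.6,"linear": [0,0,0],"rotation": [0,0,0]},
    {"claw": 0.6,"linear": [0,0,0],"rotation": [0,0,0]},
    {"claw": 0.6,"linear": [0,0,0],"rotation": [0,0,0]},
    {"claw": 0.6,"linear": [0,0,0],"rotation": [0,0,0]},
    {"claw": 0.6,"linear": [-0.3,0,0],"rotation": [0,0,0]},
    {"claw": 0.6,"linear": [-0.7,0,0],"rotation": [0,0,0]},
    {"claw": 0.6,"linear": [-1,0,0],"rotation": [0,0,0]},
    {"claw": 0.6,"linear": [-1,0,0],"rotation": [0,0,0]},
    {"claw": 0.6,"linear": [-1,0,0],"rotation": [0,0,0]},
    {"claw": 0.6,"linear": [-1,0,0],"rotation": [0,0,0]},
  ],
)

```text
time: 10.17
position: [0.4759, -0.3418, 0.1734]
tool_rot: [-1.115, 1.264, 1.126]
ft_force: [0.7, -0.2, 0.9]
grip_width: 0.399
```

```bash
python3 - <<'E'
from h import *
a,b=cv2.imread('pics/top0.png'),get_image('top')
cv2.imwrite('pics/t2.png',cv2.resize(b[170:320,130:440],None,fx=2.5,fy=2.5,interpolation=cv2.INTER_CUBIC))
# target: grip block above wedge
Y=np.deg2rad(-1.3);g=np.array([.4802,.16])+.13*np.array([-np.sin(Y),np.cos(Y)]);print('grip',g)
goto([*g,.2],yaw=Y,grip='x');goto([*g,.2],yaw=Y,grip='x',sgn=1)
E
```

```text
grip [0.48314935 0.28996654]
t 10.22 pos [ 0.4784 -0.344   0.179 ] F [ 0.9 -3.3  3.6] w 0.4
rot units [0.938 0.002 0.001] deg [8.438e+01 1.800e-01 8.000e-02] | shift units now-axes [-0.82  2.86 25.2 ] after-rot [-0.84 25.36 -0.39]
M
 [[ 0.003 -0.993  0.121]
 [ 0.001  0.121  0.993]
 [-1.    -0.003  0.001]]
t 10.22 pos [ 0.4784 -0.344   0.179 ] F [ 0.9 -3.3  3.6] w 0.4
rot units [-1.062e+00 -1.000e-03  2.000e-03] deg [-9.562e+01 -9.000e-02  1.800e-01] | shift units now-axes [-0.82  2.86 25.2 ] after-rot [ -0.84 -25.36   0.39]
M
 [[ 0.003 -0.993  0.121]
 [ 0.001  0.121  0.993]
 [-1.    -0.003  0.001]]
```

View pics/t2.png

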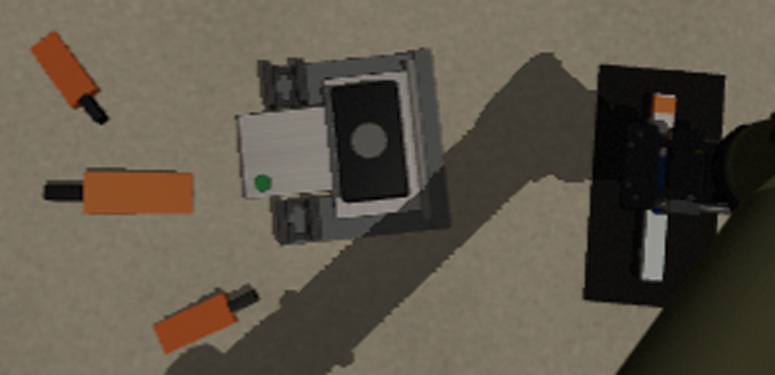

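```bash
python3 -c "
from h import *
print(np.round(get_state()['joint_positions'],3))"
```

```text
[-0.11   0.273  0.818  1.694 -0.21   1.264  2.203]
```

Request:
play_rows(
  targets=[
    {"claw": 0.6,"linear": [0,0.12,0.99],"rotation": [0.072,0,0]},
    {"claw": 0.6,"linear": [0,0.24,0.97],"rotation": [0.072,0,0]},
    {"claw": 0.6,"linear": [0,0.35,0.94],"rotation": [0.072,0,0]},
    {"claw": 0.6,"linear": [0,0.46,0.89],"rotation": [0.072,0,0]},
    {"claw": 0.6,"linear": [0,0.56,0.83],"rotation": [0.072,0,0]},
    {"claw": 0.6,"linear": [0,0.66,0.75],"rotation": [0.072,0,0]},
    {"claw": 0.6,"linear": [0,0.74,0.68],"rotation": [0.072,0,0]},
    {"claw": 0.6,"linear": [0,0.81,0.58],"rotation": [0.072,0,0]},
    {"claw": 0.6,"linear": [0,0.87,0.48],"rotation": [0.072,0,0]},
    {"claw": 0.6,"linear": [0,0.93,0.37],"rotation": [0.072,0,0]},
  ],
)

```text
time: 11.05
position: [0.4785, -0.1007, 0.1879]
tool_rot: [-0.218, 1.54, 0.203]
ft_force: [0.0, 0.6, -0.2]
grip_width: 0.401
```

```bash
python3 -c "
from h import *
print(np.round(get_state()['joint_positions'],3))
goto([.4831,.29,.18],yaw=np.deg2rad(-1.3),grip='x')"
```

```text
[-0.576 -0.051  0.713  1.926  0.04   1.232  0.393]
t 11.05 pos [ 0.4785 -0.1007  0.1879] F [ 0.   0.6 -0.2] w 0.401
rot units [0.186 0.013 0.006] deg [16.71  1.16  0.56] | shift units now-axes [ 0.21 15.02  4.33] after-rot [ 0.32 15.63 -0.17]
M
 [[ 0.021 -0.266  0.964]
 [-0.007  0.964  0.266]
 [-1.    -0.013  0.019]]
```

Request:
play_rows(
  targets=[
    {"claw": 0.6,"linear": [0,0.96,0.27],"rotation": [0.06,0.005,0]},
    {"claw": 0.6,"linear": [0,1,0.15],"rotation": [0.06,0.005,0.005]},
    {"claw": 0.6,"linear": [0,1,0.1],"rotation": [0.04,0,0]},
    {"claw": 0.6,"linear": [0,1,0],"rotation": [0.01,0,0]},
    {"claw": 0.6,"linear": [0,1,0],"rotation": [0,0,0]},
    {"claw": 0.6,"linear": [0,1,0],"rotation": [0,0,0]},
    {"claw": 0.6,"linear": [0,1,0],"rotation": [0,0,0]},
    {"claw": 0.6,"linear": [0,1,0],"rotation": [0,0,0]},
  ],
)

```text
time: 11.72
position: [0.4815, 0.1078, 0.193]
tool_rot: [0.021, 1.557, -0.015]
ft_force: [0.8, 0.5, -0.3]
grip_width: 0.403
```

```bash
python3 -c "
from h import *
print(np.round(get_state()['joint_positions'],3))
goto([.4831,.29,.18],yaw=np.deg2rad(-1.3),grip='x')"
```

```text
[-0.759 -0.022  0.482  1.898  0.011  1.248 -0.303]
t 11.72 pos [0.4815 0.1078 0.193 ] F [ 0.8  0.5 -0.3] w 0.403
rot units [-0.     0.009 -0.003] deg [-0.01  0.81 -0.23] | shift units now-axes [ 0.55  7.29 -0.11] after-rot [ 0.52  7.29 -0.1 ]
M
 [[ 0.014  0.023  1.   ]
 [ 0.004  1.    -0.023]
 [-1.     0.004  0.014]]
```

Request:
play_rows(
  targets=[
    {"claw": 0.6,"linear": [0,1,0],"rotation": [0,0.006,0]},
    {"claw": 0.6,"linear": [0,1,0],"rotation": [0,0,0]},
    {"claw": 0.6,"linear": [0.2,1,0],"rotation": [0,0,0]},
    {"claw": 0.6,"linear": [0.5,1,0],"rotation": [0,0,0]},
    {"claw": 0.6,"linear": [0.7,0.9,0],"rotation": [0,0,0]},
    {"claw": 0.6,"linear": [0.7,0.7,0],"rotation": [0,0,0]},
    {"claw": 0.6,"linear": [0.3,0.4,0],"rotation": [0,0,0]},
    {"claw": 0.6,"linear": [0,0,0],"rotation": [0,0,0]},
    {"claw": 0.6,"linear": [0,0,0],"rotation": [0,0,0]},
  ],
)

```text
time: 12.47
position: [0.4872, 0.2717, 0.1378]
tool_rot: [0.023, 1.557, -0.005]
ft_force: [0.3, -0.1, 0.1]
grip_width: 0.397
```

```bash
python3 - <<'E'
from h import *
goto([.4831,.29,.0135],yaw=np.deg2rad(-1.3),grip='x')
s=get_state();im=get_image('wrist');cv2.imwrite('pics/w2.png',im)
Y=np.deg2rad(-1.3);o=np.array([.4802,.16])
for n,x,y,z in(('thin',-.022,0,.006),('thin',.022,0,.006),('griptop',-.008,.11,.05),('griptop',.008,.11,.05),('griptop',-.008,.15,.05),('griptop',.008,.15,.05)):
    p=o+x*np.array([np.cos(Y),np.sin(Y)])+y*np.array([-np.sin(Y),np.cos(Y)]);print(n,x,y,proj('wrist',[*p,z],s)[0].round(1))
E
```

```text
t 12.47 pos [0.4872 0.2717 0.1378] F [ 0.3 -0.1  0.1] w 0.397
rot units [ 0.003  0.009 -0.007] deg [ 0.29  0.79 -0.65] | shift units now-axes [ 4.98  0.67 -0.25] after-rot [ 4.97  0.73 -0.18]
M
 [[ 0.014  0.018  1.   ]
 [ 0.011  1.    -0.018]
 [-1.     0.011  0.014]]
thin -0.022 0 [250.4 304.3]
thin 0.022 0 [290.7 304.2]
griptop -0.008 0.11 [260.6 217.9]
griptop 0.008 0.11 [279.2 217.9]
griptop -0.008 0.15 [260.2 171.4]
griptop 0.008 0.15 [279.5 171.4]
```

View pics/w2.png

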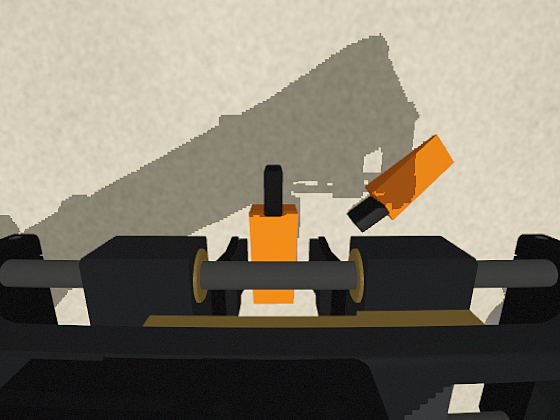

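The grip block shows at columns 264 to 282, rows 166 to 214: about 3 mm +x and 4 mm +y of my estimate. I'll correct for that and go down.

Request:
play_rows(
  targets=[
    {"claw": 0.6,"linear": [0.3,0.45,-0.1],"rotation": [0,0.008,-0.004]},
    {"claw": 0.6,"linear": [0.5,0.4,0],"rotation": [0,0,0]},
    {"claw": 0.6,"linear": [0.6,0,0],"rotation": [0,0,0]},
    {"claw": 0.6,"linear": [0.6,0,0],"rotation": [0,0,0]},
    {"claw": 0.6,"linear": [0.5,0,0],"rotation": [0,0,0]},
    {"claw": 0.6,"linear": [0,0,0],"rotation": [0,0,0]},
  ],
)

```text
time: 13.02
position: [0.4919, 0.2891, 0.0792]
tool_rot: [0.031, 1.559, -0.014]
ft_force: [-0.8, -0.2, -0.9]
grip_width: 0.404
```

```bash
python3 -c "
from h import *
goto([.485,.293,.0135],yaw=np.deg2rad(-1.3),grip='x')"
```

```text
t 13.02 pos [0.4919 0.2891 0.0792] F [-0.8 -0.2 -0.9] w 0.404
rot units [-0.004  0.007 -0.007] deg [-0.34  0.66 -0.63] | shift units now-axes [ 2.63  0.12 -0.31] after-rot [ 2.63  0.15 -0.28]
M
 [[ 0.012  0.029  1.   ]
 [ 0.011  1.    -0.029]
 [-1.     0.011  0.011]]
```

Request:
play_rows(
  targets=[
    {"claw": 0.6,"linear": [0,0.15,-0.3],"rotation": [-0.003,0.007,-0.007]},
    {"claw": 0.6,"linear": [0.5,0,0],"rotation": [0,0,0]},
    {"claw": 0.6,"linear": [0.6,0,0],"rotation": [0,0,0]},
    {"claw": 0.6,"linear": [0.6,0,0],"rotation": [0,0,0]},
    {"claw": 0.6,"linear": [0.4,0,0],"rotation": [0,0,0]},
    {"claw": 0.6,"linear": [0,0,0],"rotation": [0,0,0]},
  ],
)

```text
time: 13.52
position: [0.487, 0.2936, 0.0275]
tool_rot: [0.023, 1.565, -0.018]
ft_force: [-0.5, -0.1, -0.6]
grip_width: 0.395
```

```bash
python3 -c "
from h import *
goto([.485,.293,.0135],yaw=np.deg2rad(-1.3),grip='x')"
```

```text
t 13.52 pos [0.487  0.2936 0.0275] F [-0.5 -0.1 -0.6] w 0.395
rot units [-0.002  0.004 -0.002] deg [-0.19  0.33 -0.2 ] | shift units now-axes [ 0.56 -0.03 -0.08] after-rot [ 0.56 -0.03 -0.08]
M
 [[ 0.006  0.026  1.   ]
 [ 0.003  1.    -0.026]
 [-1.     0.003  0.006]]
```

Request:
play_rows(
  targets=[
    {"claw": 0.6,"linear": [0.3,0,-0.05],"rotation": [0,0.003,0]},
    {"claw": 0.6,"linear": [0.2,0,0],"rotation": [0,0,0]},
    {"claw": 0.6,"linear": [0,0,0],"rotation": [0,0,0]},
    {"claw": 1,"linear": [0,0,0],"rotation": [0,0,0]},
    {"claw": 1,"linear": [0,0,0],"rotation": [0,0,0]},
    {"claw": 1,"linear": [0,0,0],"rotation": [0,0,0]},
    {"claw": 1,"linear": [0,0,0],"rotation": [0,0,0]},
    {"claw": 1,"linear": [0,0,0],"rotation": [0,0,0]},
  ],
  newtons=25,
)

```text
time: 14.18
position: [0.4872, 0.2947, 0.0161]
tool_rot: [0.025, 1.567, -0.016]
ft_force: [-0.2, 0.3, -1.4]
grip_width: 0.183
```

```bash
python3 - <<'E'
from h import *
O=np.array([.5167,.0048]);c,s=np.cos(YAW),np.sin(YAW);X=np.array([c,s]);Y=np.array([-s,c])
p=O+.01*X+(.120+.130)*Y;print('pre-push grip target',p)
goto([*p,get_state()['position'][2]],grip='x')
E
```

```text
pre-push grip target [0.50487301 0.25472023]
t 14.18 pos [0.4872 0.2947 0.0161] F [-0.2  0.3 -1.4] w 0.183
rot units [-0.072  0.002 -0.004] deg [-6.51  0.2  -0.32] | shift units now-axes [-0.01 -1.58  0.75] after-rot [ 0.   -1.65  0.56]
M
 [[ 0.003  0.026  1.   ]
 [ 0.006  1.    -0.026]
 [-1.     0.006  0.003]]
```

Request:
play_rows(
  targets=[
    {"claw": 1,"linear": [0,0,0.15],"rotation": [-0.024,0,0]},
    {"claw": 1,"linear": [0,-0.2,0.2],"rotation": [-0.024,0,0]},
    {"claw": 1,"linear": [0,-0.4,0.2],"rotation": [-0.024,0,0]},
    {"claw": 1,"linear": [0,-0.4,0],"rotation": [0,0,0]},
    {"claw": 1,"linear": [0,-0.3,0],"rotation": [0,0,0]},
    {"claw": 1,"linear": [0,0,0],"rotation": [0,0,0]},
  ],
)

```text
time: 14.68
position: [0.5025, 0.2623, 0.0162]
tool_rot: [-0.067, 1.567, 0.078]
ft_force: [0.3, -0.5, -0.9]
grip_width: 0.182
```

```bash
python3 - <<'E'
from h import *
goto([.5049,.2547,get_state()['position'][2]],grip='x')
b=get_image('top');cv2.imwrite('pics/t3.png',cv2.resize(b[190:280,150:320],None,fx=4.5,fy=4.5,interpolation=cv2.INTER_CUBIC))
E
```

```text
t 14.68 pos [0.5025 0.2623 0.0162] F [ 0.3 -0.5 -0.9] w 0.182
rot units [ 0.003  0.002 -0.004] deg [ 0.27  0.19 -0.39] | shift units now-axes [-0.   -0.31  0.07] after-rot [ 0.   -0.31  0.07]
M
 [[ 0.003 -0.092  0.996]
 [ 0.007  0.996  0.092]
 [-1.     0.007  0.003]]
```

View pics/t3.png

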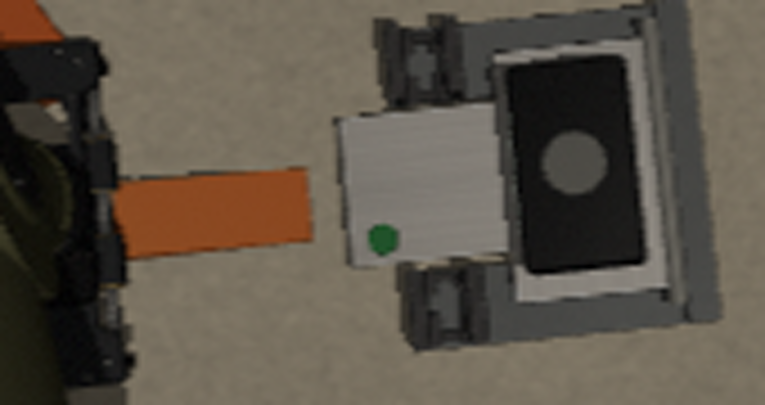

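The wedge's thin end, mid (310,204), is lined up with the tongue's edge, mid (345,192), and they are parallel. I'll push along stand -y.

Request:
play_rows(
  targets=[
    {"claw": 1,"linear": [0,-0.3,0.05],"rotation": [0.002,0,0]},
    {"claw": 1,"linear": [0,-0.5,0],"rotation": [0,0,0]},
    {"claw": 1,"linear": [0,-0.5,0],"rotation": [0,0,0]},
    {"claw": 1,"linear": [0,-0.5,0],"rotation": [0,0,0]},
    {"claw": 1,"linear": [0,-0.4,0],"rotation": [0,0,0]},
    {"claw": 1,"linear": [0,-0.3,0],"rotation": [0,0,0]},
    {"claw": 1,"linear": [0,0,0],"rotation": [0,0,0]},
  ],
)

```text
time: 15.32
position: [0.5093, 0.1964, 0.0164]
tool_rot: [-0.062, 1.566, 0.077]
ft_force: [-0.7, 1.7, -0.4]
grip_width: 0.177
```

```bash
cat >> h.py <<'E'
def push(yt):
    O=np.array([.5167,.0048]);c,s=np.cos(YAW),np.sin(YAW);X=np.array([c,s]);Y=np.array([-s,c])
    p=O+.008*X+(yt+.130)*Y
    st=get_state()
    d=st['position'][:2]-O;print('stand xy of thin',d@X,d@Y-.13)
    goto([*p,st['position'][2]],grip='x')
E
python3 -c "
from h import *
push(.014)"
```

```text
stand xy of thin 0.009283790169953584 0.061505740505771456
t 15.32 pos [0.5093 0.1964 0.0164] F [-0.7  1.7 -0.4] w 0.177
rot units [ 0.001  0.003 -0.006] deg [ 0.07  0.24 -0.57] | shift units now-axes [-0.02 -1.9  -0.05] after-rot [ 0.   -1.9  -0.05]
M
 [[ 0.003 -0.088  0.996]
 [ 0.01   0.996  0.088]
 [-1.     0.01   0.004]]
```

Request:
play_rows(
  targets=[
    {"claw": 1,"linear": [0,-0.35,0],"rotation": [0,0,0]},
    {"claw": 1,"linear": [0,-0.35,0],"rotation": [0,0,0]},
    {"claw": 1,"linear": [0,-0.35,0],"rotation": [0,0,0]},
    {"claw": 1,"linear": [0,-0.35,0],"rotation": [0,0,0]},
    {"claw": 1,"linear": [0,-0.25,0],"rotation": [0,0,0]},
    {"claw": 1,"linear": [0,0,0],"rotation": [0,0,0]},
    {"claw": 1,"linear": [0,0,0],"rotation": [0,0,0]},
  ],
)

```text
time: 15.9
position: [0.513, 0.1611, 0.0173]
tool_rot: [-0.057, 1.563, 0.09]
ft_force: [0.0, 4.7, 0.5]
grip_width: 0.183
```

```bash
python3 -c "
from h import *
push(.014)
cv2.imwrite('pics/s2.png',cv2.resize(get_image('side')[140:290,145:340],None,fx=4,fy=4,interpolation=cv2.INTER_CUBIC))"
```

```text
stand xy of thin 0.009968462438119271 0.025991389761356815
t 15.9 pos [0.513  0.1611 0.0173] F [0.  4.7 0.5] w 0.183
rot units [ 0.004  0.004 -0.013] deg [ 0.38  0.4  -1.17] | shift units now-axes [-0.01 -0.48 -0.08] after-rot [ 0.   -0.48 -0.08]
M
 [[ 0.005 -0.094  0.996]
 [ 0.021  0.995  0.094]
 [-1.     0.02   0.007]]
```

View pics/s2.png

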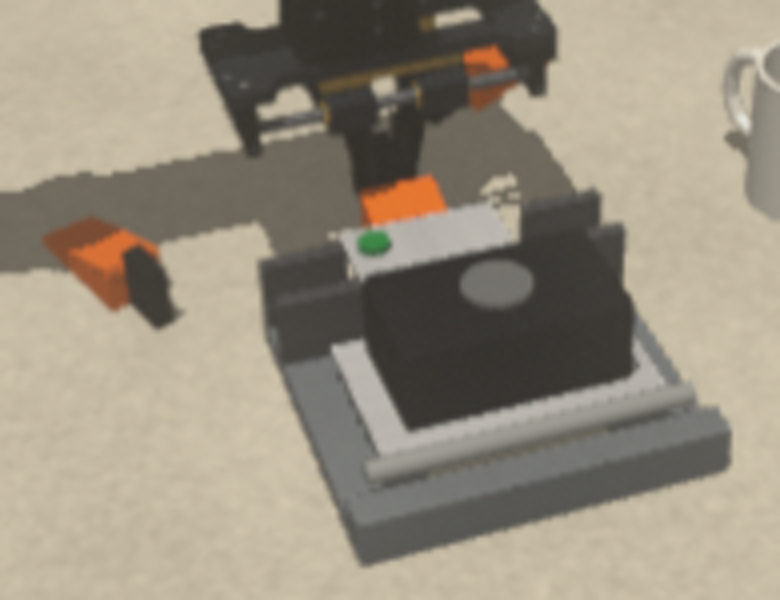

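Request:
play_rows(
  targets=[
    {"claw": 1,"linear": [0.03,-0.2,0],"rotation": [0,0,-0.012]},
    {"claw": 1,"linear": [0.02,-0.2,0],"rotation": [0,0,0]},
    {"claw": 1,"linear": [0,-0.15,0],"rotation": [0,0,0]},
    {"claw": 1,"linear": [0,0,0],"rotation": [0,0,0]},
  ],
)

```text
time: 16.28
position: [0.5139, 0.1502, 0.0159]
tool_rot: [-0.074, 1.563, 0.078]
ft_force: [-0.6, -0.0, 1.6]
grip_width: 0.182
```

```bash
python3 -c "
from h import *
push(.014)"
```

```text
stand xy of thin 0.009899524435590239 0.015115290810078674
t 16.28 pos [0.5139 0.1502 0.0159] F [-0.6 -0.   1.6] w 0.182
rot units [ 0.006  0.004 -0.001] deg [ 0.53  0.4  -0.12] | shift units now-axes [-0.   -0.04 -0.08] after-rot [ 0.   -0.04 -0.08]
M
 [[ 0.007 -0.096  0.995]
 [ 0.003  0.995  0.096]
 [-1.     0.002  0.007]]
```

Release, rise and move away; then check.

Request:
play_rows(
  targets=[
    {"claw": 0.6,"linear": [0,0,0],"rotation": [0,0,0]},
    {"claw": 0.6,"linear": [0,0,0],"rotation": [0,0,0]},
    {"claw": 0.6,"linear": [0,0,0],"rotation": [0,0,0]},
    {"claw": 0.6,"linear": [0,0,0],"rotation": [0,0,0]},
    {"claw": 0.6,"linear": [-0.4,0,0],"rotation": [0,0,0]},
    {"claw": 0.6,"linear": [-0.8,0,0],"rotation": [0,0,0]},
    {"claw": 0.6,"linear": [-1,0,0],"rotation": [0,0,0]},
    {"claw": 0.6,"linear": [-1,0.3,0],"rotation": [0,0,0]},
    {"claw": 0.6,"linear": [-1,0.8,0],"rotation": [0,0,0]},
    {"claw": 0.6,"linear": [-1,1,0],"rotation": [0,0,0]},
  ],
)

```text
time: 17.12
position: [0.5052, 0.1883, 0.1459]
tool_rot: [-0.077, 1.577, 0.051]
ft_force: [0.7, -0.3, -0.8]
grip_width: 0.4
```

Request:
play_rows(
  targets=[
    {"claw": 0.6,"linear": [0,1,0],"rotation": [0,0,0]},
    {"claw": 0.6,"linear": [0,1,0],"rotation": [0,0,0]},
    {"claw": 0.6,"linear": [0,1,0],"rotation": [0,0,0]},
    {"claw": 0.6,"linear": [0,1,0],"rotation": [0,0,0]},
    {"claw": 0.6,"linear": [0,1,0],"rotation": [0,0,0]},
    {"claw": 0.6,"linear": [0,1,0],"rotation": [0,0,0]},
    {"claw": 0.6,"linear": [0,0.5,0],"rotation": [0,0,0]},
    {"claw": 0.6,"linear": [0,0,0],"rotation": [0,0,0]},
  ],
)

```text
time: 17.78
position: [0.4962, 0.3617, 0.16]
tool_rot: [-0.068, 1.558, 0.059]
ft_force: [-0.5, 0.9, 0.7]
grip_width: 0.401
```

```bash
python3 - <<'E'
from h import *
t,s=get_image('top'),get_image('side')
a=cv2.resize(t[195:275,150:310],None,fx=4.5,fy=4.5,interpolation=cv2.INTER_CUBIC)
cv2.imwrite('pics/fin_top.png',t);cv2.imwrite('pics/fin_side.png',s)
b=cv2.resize(s[160:215,195:345],None,fx=4.8,fy=4.8,interpolation=cv2.INTER_CUBIC)
w=max(a.shape[1],b.shape[1]);p=lambda i:cv2.copyMakeBorder(i,0,0,0,w-i.shape[1],0)
cv2.imwrite('pics/fin.png',np.vstack([p(a[:335]),p(b)[:260]]))
E
```

```text
(no output)
```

View pics/fin.png

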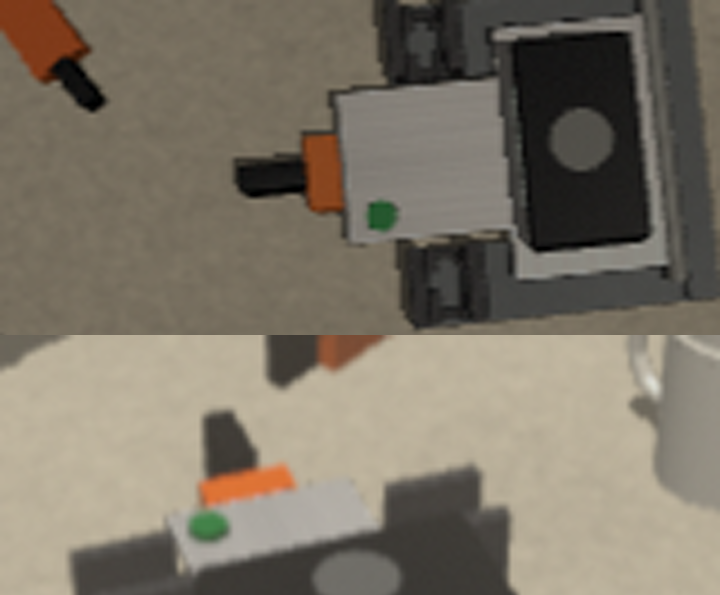

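```bash
python3 - <<'E'
from h import *
A=lambda x,y:ray('top',(150+(x-1.75)/4.5,195+(y-1.75)/4.5)); B=lambda x,y:ray('side',(195+(x-1.9)/4.8,160+(y-335-1.9)/4.8))
Z=lambda x,y,z:pix2z('top',(150+(x-1.75)/4.5,195+(y-1.75)/4.5),z).round(4)
print('platform corners tri',tri(A(333,93),B(355,482)).round(4),tri(A(349,243),B(167,517)).round(4))
print('wedge back tri',tri(A(303,134),B(289,467)).round(4),tri(A(309,211),B(202,485)).round(4))
print('z.04 edge',Z(333,93,.04),Z(349,243,.04),'back',Z(303,134,.039),Z(309,211,.039),'grip back',Z(236,175,.05))
# bar on mat
t=cv2.imread('pics/fin_top.png');m=((t.min(2)>110)|((t[...,2]>130)&(t[...,0]<80))).astype(np.uint8);m[:,:355]=0;m[:,425:]=0;m[:190]=0;m[300:]=0
r=cv2.boxPoints(cv2.minAreaRect(cv2.findNonZero(m)));W=np.array([pix2z('top',p,.032)[:2] for p in r])
c=np.array([.4758,-.3435]);a=np.deg2rad(-6.67);Q=(W-c)@np.array([[np.cos(a),-np.sin(a)],[np.sin(a),np.cos(a)]]);print('bar corners in mat',Q.round(4))
print([ (n, np.abs(cv2.imread('pics/top0.png')[y-20:y+20,x-20:x+20].astype(int)-t[y-20:y+20,x-20:x+20]).mean().round(1)) for n,x,y in(('mug',218,138),('mouse',282,140),('bottle',348,142))])
E
```

```text
platform corners tri [0.5647 0.1105 0.034 ] [0.4738 0.1022 0.0373]
wedge back tri [0.5388 0.1287 0.0356] [0.4943 0.1254 0.0356]
z.04 edge [0.5616 0.1104 0.04  ] [0.4729 0.102  0.04  ] back [0.5377 0.1284 0.039 ] [0.4923 0.1254 0.039 ] grip back [0.5137 0.1664 0.05  ]
bar corners in mat [[-0.0996  0.0133]
 [ 0.097   0.0124]
 [ 0.0974 -0.0076]
 [-0.0992 -0.0064]]
[('mug', np.float64(5.3)), ('mouse', np.float64(4.1)), ('bottle', np.float64(4.6))]
```

The checks agree. The wedge is about 88 mm under the edge, which puts the platform about level. The bar lies within the mat and nothing else has moved, so I'm handing in.

```bash
python3 -c "
from bench import *
print(get_state()['time'],close_job())"
```

```text
the job is handed in; nothing more can be done
17.8833 None
```

The job is handed in at 17.9 s of the 61 s allowed. No verdict is reported, so these results rest on my own checks.

- **Bar removal:** I slid the bar about 10 mm towards its orange end. Two gentle upward tries met the hard stop at 28 N and 23 N on the wrist, below the 45 N limit. At the third spot it lifted freely and came straight up level.
- **Bar on the mat:** I set it down under light contact (about 5 N) and let go. In the mat frame it covers about x ±0.10 m and y -0.008 to +0.013 m, well inside the limits.
- **Wedge:** I turned the large wedge parallel to the stand, pushed it under the tongue and released it. Its thin end is at about stand y 11 to 15 mm and x 10 mm.
- **Platform level:** The edge sits about 85 to 90 mm along the wedge, where 86 mm is level, so the tilt should be within about +0.006 rad. The two-view height of the platform read 34 to 37 mm against an expected 40 mm. The wedge's known 39 mm back edge read about 3.4 mm low in the same way, so after that correction it agrees with level to about 1 mm.
- **Mouse, bottle and mug:** The images show only small differences from the start, no more than noise. The gripper was clear of everything at hand-in.

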